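# Pack the condiment tins into the lunch frame

### The job

Pack the three flat steel tins flat in one pile between the two side plates of the open frame, lengthwise along the plates, thickest at the bottom, then the middle one, then the thinnest on top, with the ends of the bottom tin even with the ends of the frame's base. Stack them squarely, so that their edges are flush all round, and set each tin down gently: never drop, throw or flick one. Leave the other lunch things where they are.

Things in the scene. Friction and masses are not known exactly. Their poses are not given: they have to be found in the camera images.
- tin_thick: A flat rectangular steel slip-lid tin, 66 x 46 mm and 28 mm thick (the thickest of three tins of one footprint), about 130 g. Origin: centre of its underside; x along the 66 mm length, y along the 46 mm width, z up. It starts in the drying tray, between the tray's tall end plates, so that there only its long sides can be gripped.
- tin_middle: A flat rectangular steel slip-lid tin, 66 x 46 mm and 21 mm thick (the middle of three tins of one footprint), about 90 g. Origin: centre of its underside; x along the 66 mm length, y along the 46 mm width, z up. It starts on the open table, at any yaw.
- tin_thin: A flat rectangular steel slip-lid tin, 66 x 46 mm and 14 mm thick (the thinnest of three tins of one footprint), about 70 g. Origin: centre of its underside; x along the 66 mm length, y along the 46 mm width, z up. It starts on the open table, at any yaw.
- frame: Fixed steel pile frame: base plate 66 x 66 mm, 4 mm thick; two upright side plates along its x (60 mm long, 3 mm thick, tops 64 mm over the table), 58 mm apart inside; latch lugs outside reach 40 mm from the middle. Open above and at both x ends, no lip; no finger fits between plate and tin. Origin: centre of underside, on the table; x along the side plates, z up.
- tray: Fixed steel drying tray, floor 86 (x) x 58 (y) mm, 3 mm thick; an end plate across each x end (50 mm wide, tops 36 mm over the table, 78 mm apart inside), a low lip on each long side (8 mm high over the table, 26 to 29 mm from the middle). Origin: centre of underside, on the table; x from end plate to end plate, z up.
- carrier: Bystander: cylindrical steel lunch carrier with a lever-lock handle, 119 mm across (133 mm over the straps), 184 mm high; 0.9 kg. Origin: centre of its underside.
- orange_box: Bystander: small round orange plastic box, 71 mm across, 38 mm high. Origin: centre of its underside.
- teal_box: Bystander: small round teal plastic box, 71 mm across, 38 mm high. Origin: centre of its underside.
- cup: Bystander: short white ceramic cup with a chipped rim, 80 mm across, 65 mm high. Origin: centre of its underside.
- shaker: Bystander: glass shaker with a steel cap, 40 mm across, 73 mm high. Origin: centre of its underside.
- fork: Bystander: steel fork lying flat, 190 mm long along its x, 24 mm wide, 4 mm thick. Origin: near its middle.
- spoon: Bystander: steel spoon lying along its x, 170 mm long. Origin: near its middle, underneath.
Mind the look-alikes: they are no part of the job. Leave any purple look-alike of the tin_thick alone. What is shaped like the tin_middle but brown is not meant.

How it is judged:
On the way, in this order (a step that is already met when the one before it is completed fails the run):
1. the thickest tin lies released and at rest in the frame (x of tin_thick in the frame of frame between -0.007 and 0.007 m and y of tin_thick in the frame of frame between -0.0075 and 0.0075 m and z of tin_thick in the frame of frame between 0.001 and 0.007 m and angle between the x axis of tin_thick and the x axis of frame, either way round below 0.15 rad and linear speed of tin_thick below 0.02 m/s and angle between tin_thick's own z axis and vertical below 0.06 rad and contact force between tin_thick and the fingers below 0.05 N), for 0.2 s.
2. the middle tin lies released and square on the thickest (horizontal distance between tin_middle and tin_thick below 0.005 m and angle between the x axis of tin_middle and the x axis of tin_thick, either way round below 0.12 rad and z of tin_middle in the frame of tin_thick between 0.025 and 0.031 m and linear speed of tin_middle below 0.02 m/s and angle between tin_middle's own z axis and vertical below 0.06 rad and contact force between tin_middle and the fingers below 0.05 N), for 0.2 s.
3. the thinnest tin lies released and square on the middle one (horizontal distance between tin_thin and tin_middle below 0.005 m and angle between the x axis of tin_thin and the x axis of tin_middle, either way round below 0.12 rad and z of tin_thin in the frame of tin_middle between 0.018 and 0.024 m and linear speed of tin_thin below 0.02 m/s and angle between tin_thin's own z axis and vertical below 0.06 rad and contact force between tin_thin and the fingers below 0.05 N), for 0.2 s.
At the end, for the whole second after the job is handed in: Thickest tin on the frame base (within 7 mm lengthwise, 7.5 mm across, 0.15 rad), middle tin on it, thinnest on top: each within 5 mm sideways and 0.12 rad of the tin below and 3 mm of resting height; all right way up, level within 0.06 rad, released, at rest (all of step 1 and all of step 2 and all of step 3); the robot touches nothing.
It fails at once if one of the other lunch things was moved by more than 20 mm (distance of any of carrier, orange_box, teal_box, cup, shaker, fork, spoon from where it was at the start of the episode above 0.02 m).
It fails at once if a tin was dropped or thrown (faster than 0.35 m/s while the fingers do not touch it) ((linear speed of tin_thick above 0.35 m/s and contact force between tin_thick and the fingers below 0.02 N) or (linear speed of tin_middle above 0.35 m/s and contact force between tin_middle and the fingers below 0.02 N) or (linear speed of tin_thin above 0.35 m/s and contact force between tin_thin and the fingers below 0.02 N)).
It also fails if it takes over 72 s, if anything falls off the work surface, if the arm or the gripper's body presses on something with over 40 N, if the wrist force passes 120 N, or if a joint passes its speed limit or range.

### The arm

A 6-joint arm with a two-finger parallel gripper is mounted at the origin on the work surface. World frame = base frame: x ahead of the robot, y to its left, z up, the work surface at z = 0. Lengths are in m, angles in rad, forces in N, time in s.
With the tool pointing down it reaches from about 0.425 to 1.125 m from the base axis. Payload 14.9 kg.
Tool frame: the origin (TCP) lies on the centre line of the jaws, within the pads' length; the fingertips stand manip.tcp_to_tips ahead of it and the grasp point (between the pads) is the TCP (manip.tcp_to_tips is the distance from the TCP to the fingertips, in m); z points along the fingers, y is the line along which they close (so a half turn about z gives the same grasp; the last joint's range is limited). The gripper opens to 91 mm and grips with 3 to 60 N. Pads are 32 mm wide; open, the fingers measure 118 mm over their backs; the gripper's body (76 mm by 178 mm) begins 60 mm behind the grasp point.
Start: joints at [-1.158, 0.379, 1.734, -0, 1.028, -0.033], TCP at [0.302, -0.632, 0.233] pointing down, gripper open.
Joint ranges: [-2.77, 2.77], [-0.74, 2.19], [0, 2.66], [-1.06, 4.2], [0.31, 2.87], [-3.08, 3.08]. Speed limits (rad/s): [1.89, 1.89, 2.39, 3.14, 3.14, 3.14].

### API

Orientations are given as a 3x3 rotation matrix whose columns are the frame's x, y, z axes.
In Python, from plant import telemetry, cams, ticket, manip gives the robot as it stands.
- The arm moves only by the tool arm_command, never from a script. Its argument "deltas" is a list of rows, each an object of numbers: "gripper": the opening in per cent of the stroke, from 0 (shut) to 100 (fully open); "dx", "dy", "dz": the shift along the tool's x, y, z in cm; "twist": the turn about the tool's z in degrees. In form: [{"gripper": .., "dx": .., "dy": .., "dz": .., "twist": ..}, ...]. A call has exactly 10 rows; each row is the pose to reach, as a shift and turn from the pose commanded when the call began, along the tool's axes at that moment; what a row does not reach only later rows make up. A row lasts 1/12 s, in which the tool goes at most 41.7 mm and 7.16 degrees, less where a joint would pass 70% of its speed; a pose out of reach is approached as far as the arm can. A call with a gripper value outside its range is refused whole. The fingers move at their own pace and stop on an object; the grip force is fixed at half the most. Time passes only in rows, so rows that repeat a pose let the fingers close, or fill a call up. It gives the time, the measured TCP pose, the force, the opening and the grip force at its end, in the units of the state.
- telemetry.state(): the state, without advancing time (a new reading comes with each control period).
- cams.snapshot(name): name is "scene" or "top"; returns a dict with "pixels" (384x512x3 uint8, blue, green, red), "range_z" (384x512 float32, m along the optical axis (not along the pixel's ray), 0 where there is no reading), "K" (3x3 intrinsics, pixels), "k1" (the pictures are not rectified: a ray, as slopes to the right and down, at radius r is drawn at 1 + k1 r^2 times it, then the intrinsics apply), "rvec" (rotation vector, rad) and "tvec" (3), from world to camera coordinates, as OpenCV has them. Camera axes: x right, y down, z forward; pixel columns grow to the right and rows downward; lengths in m; the calibration is good to about 2 mm. A picture is of the moment at which its call begins.
- ticket.finish_job(): hands the job in; it is judged then, once.
The state is a dict: "time": time; "q": joint angles; "qd": joint speeds; "joint_torque": joint torques, N m; "position": TCP position; "eef_rot": TCP orientation; "contact_force": force on the tool from outside, world axes, zero at the start; "moment": the same for the moment, N m; "grip_width": finger opening in m; "finger_force": force on a finger pad.
Only numpy, scipy, OpenCV 4.12 (cv2) and the standard library are available. Lean on these libraries where they do the work, as an engineer would, in place of code of your own. Each camera call takes 0.05 s, during which the arm holds its last target. There are 200 camera calls.

## Working session

There is one attempt and no reset: what is moved stays moved. The work goes in short steps, Python scripts to look and compute and a tool call to move; the robot and the scene stay as the last step left them, time stands still between calls to the robot, and variables do not carry over. Pictures are saved under pics/ and viewed, at most 10 in all, crops included, and the job is handed in when it is done.

Besides the shell and the picture viewer there is one more tool, called as a command line: name --argument value ..., lists and objects as JSON in quotes. arm_command: Moves the arm, as the interface text tells. Its arguments: {"type":"object","properties":{"deltas":{"type":"array"}},"required":["deltas"]}

```bash
mkdir -p pics; cat > h.py <<'E'
import numpy as np,cv2
from plant import telemetry,cams,ticket,manip
def snap(n):
    s=cams.snapshot(n); s['R']=cv2.Rodrigues(np.array(s['rvec'],float))[0]; s['t']=np.array(s['tvec'],float).ravel(); return s
def slopes(s,uv):
    K=np.array(s['K']);uv=np.atleast_2d(uv).astype(float)
    d=np.c_[(uv[:,0]-K[0,2])/K[0,0],(uv[:,1]-K[1,2])/K[1,1]]
    p=d.copy()
    for _ in range(20): p=d/(1+s['k1']*(p**2).sum(1,keepdims=True))
    return p
def onplane(s,uv,z):
    p=slopes(s,uv); r=np.c_[p,np.ones(len(p))]@s['R']; c=-s['R'].T@s['t']
    return c+r*((z-c[2])/r[:,2])[:,None]
def cloud(s):
    v,u=np.mgrid[0:384,0:512]; p=slopes(s,np.c_[u.ravel(),v.ravel()])
    z=s['range_z'].ravel()[:,None]
    P=(np.c_[p,np.ones(len(p))]*z-s['t'])@s['R']; P[z[:,0]==0]=np.nan
    return P.reshape(384,512,3)
E
python3 - <<'E'
from h import *
for n in('top','scene'):
    s=snap(n);cv2.imwrite(f'pics/{n}0.png',cv2.resize(s['pixels'],(768,576),interpolation=cv2.INTER_CUBIC));np.savez(f'{n}0.npz',**s)
    print(n,-s['R'].T@s['t'],s['R'][2],s['K'][0][0],s['k1'])
st=telemetry.state();print(st['time'],st['position'],st['eef_rot'],st['grip_width'],manip.tcp_to_tips)
E
```

```text
top [ 0.50723333 -0.01353388  1.05610319] [ 0.04417816  0.00669776 -0.99900122] 353.3945420476595 0.004641554778373376
scene [1.2893782  0.51921048 1.17617245] [-0.50286524 -0.36234165 -0.78475161] 486.82039411434295 -0.12885716999542393
0.1 [ 0.30170879 -0.63128069  0.23237309] [[ 9.02278503e-01  4.31153527e-01 -3.74314688e-04]
 [ 4.31153688e-01 -9.02278090e-01  8.63233202e-04]
 [ 3.44500978e-05 -9.40263919e-04 -9.99999557e-01]] 0.09129969234809379 0.019
```

View pics/top0.png

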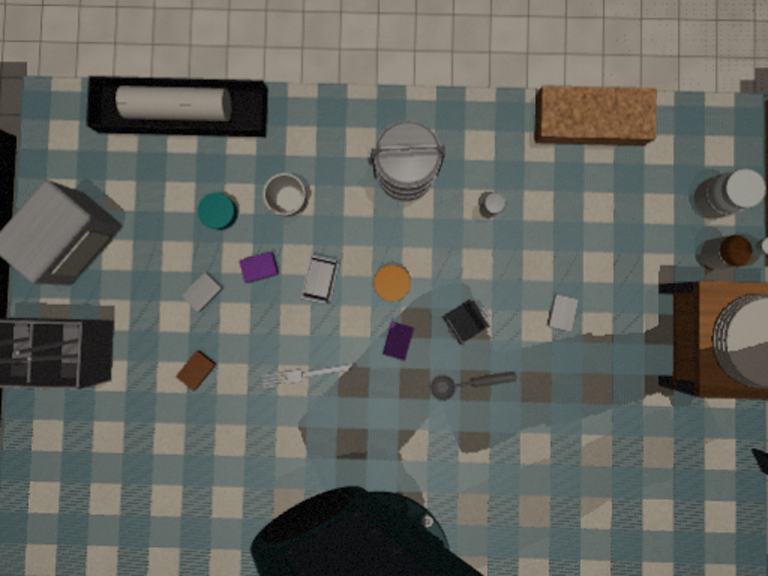

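View pics/scene0.png

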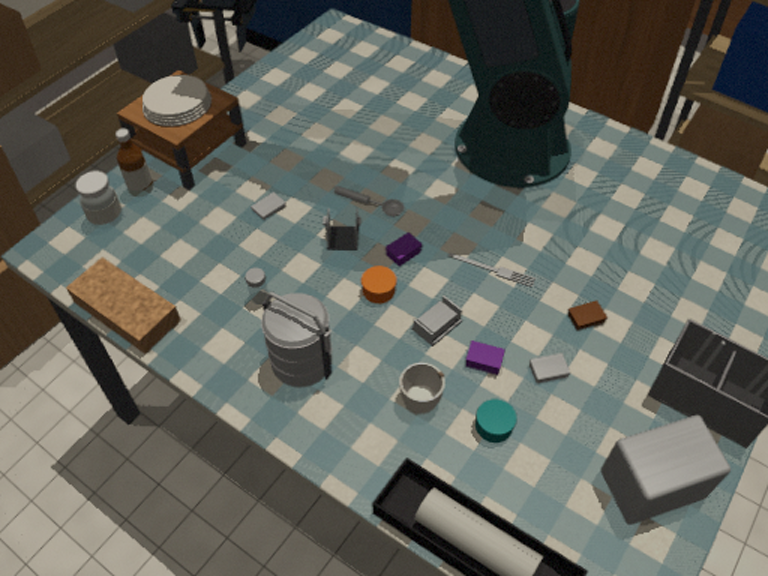

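Top picture: the frame is at (466,321) and the tray with a steel tin at (320,278). Two steel tins lie on the table at (203,291) and (563,312). The purple (259,267), (398,340) and brown (196,370) blocks are look-alikes. The steel tins fit the description, and their heights will tell middle from thin.

```bash
cat >> h.py <<'E'
def rect(P,m):
    pts=P[m][:,:2]; pts=pts[np.isfinite(pts).all(1)]
    (c,(w,h),a)=cv2.minAreaRect((pts*1000).astype(np.float32))
    a=a if w>=h else a+90
    return np.array(c)/1000,sorted((w,h))[::-1],(a+90)%180-90,len(pts)
E
python3 - <<'E'
from h import *
crops=[]
for n in('top','scene'):
    s=dict(np.load(n+'0.npz'));P=cloud(s);Z=P[...,2]
    C=[(203,291),(563,312),(320,278),(466,321)] if n=='top' else [(550,367),(268,205),(438,320),(342,235)]
    for (u,v) in C:
        u=int(u/1.5);v=int(v/1.5);w=np.zeros(Z.shape,bool);w[v-25:v+25,u-25:u+25]=1
        ground=np.nanmedian(Z[w]);
        col=s['pixels'].max(2).astype(int)-s['pixels'].min(2)
        zt=np.nanmedian(Z[v-2:v+3,u-2:u+3])
        m=w&(abs(Z-zt)<.005)
        if zt<.008:m&=False
        k,l=cv2.connectedComponents(m.astype(np.uint8));m=l==l[v,u]
        print(n,(u,v),'ground',round(ground,4),'top',round(zt,4),'max',np.nanmax(Z[w]).round(3),rect(P,m) if m.sum()<2400 else None)
        if n=='top' or 1:crops.append(cv2.resize(s['pixels'][v-25:v+25,u-25:u+25],(200,200),interpolation=cv2.INTER_CUBIC))
cv2.imwrite('pics/crops.png',np.clip(np.vstack([np.hstack(crops[:4]),np.hstack(crops[4:])])*1.5,0,255))
E
```

```text
top (135, 194) ground 0.001 top 0.0218 max 0.026 (array([0.51882635, 0.3589371 ]), [65.9006576538086, 46.55498123168945], -43.32992172241211, 357)
top (375, 208) ground 0.001 top 0.0142 max 0.019 (array([ 0.49687317, -0.34957178]), [65.99143981933594, 46.75151443481445], -11.110771179199219, 349)
top (213, 185) ground 0.0013 top 0.0313 max 0.04 (array([0.55063721, 0.12927342]), [65.87430572509766, 46.176143646240234], -11.495429992675781, 354)
top (310, 214) ground 0.0015 top 0.0047 max 0.068 None
scene (366, 244) ground 0.0001 top 0.0192 max 0.027 (array([0.52347534, 0.36228409]), [65.24917602539062, 46.70686340332031], -41.91250228881836, 303)
scene (178, 136) ground -0.0005 top 0.0133 max 0.021 (array([ 0.49978256, -0.34685806]), [67.68195343017578, 51.80270004272461], -13.492263793945312, 196)
scene (292, 213) ground 0.0004 top 0.0295 max 0.041 (array([0.56052185, 0.13011385]), [76.8346176147461, 46.687164306640625], -11.751876831054688, 313)
scene (228, 156) ground -0.0001 top 0.0035 max 0.067 None[ WARN:0@0.625] global loadsave.cpp:1063 imwrite_ Unsupported depth image for selected encoder is fallbacked to CV_8U.
```

View pics/crops.png

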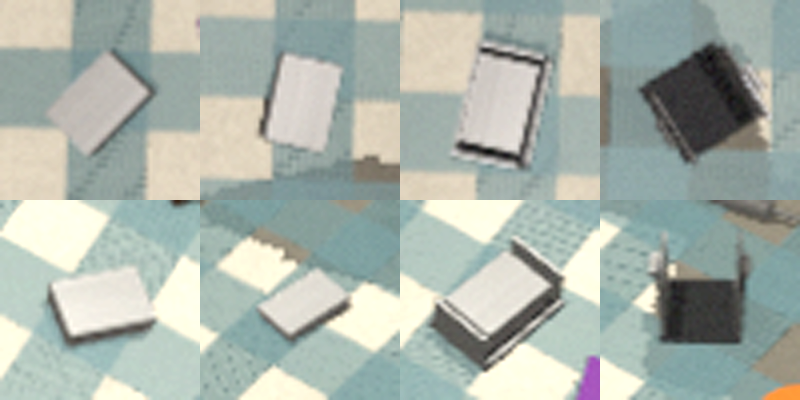

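The crops confirm it. The left tin (about 21 mm) is the middle one, the right tin (about 14 mm) is the thin one, and the tray holds the thick one. Next is the frame pose.

```bash
python3 - <<'E'
from h import *
T=[]
for n in('top','scene'):
    s=dict(np.load(n+'0.npz'));P=cloud(s);Z=P[...,2]
    u,v=(310,214) if n=='top' else (228,156)
    w=np.zeros(Z.shape,bool);w[v-30:v+30,u-30:u+30]=1
    hi=w&(Z>.05); hi&=np.isfinite(Z)
    k,l,st,_=cv2.connectedComponentsWithStats(hi.astype(np.uint8),connectivity=8)
    for i in range(1,k):
        if st[i,4]>4: print(n,'plate',rect(P,l==i),np.nanmean(P[l==i],0).round(4))
    g=s['pixels'].max(2); dark=(w&(g<70)).astype(np.uint8)
    k,l,st,_=cv2.connectedComponentsWithStats(dark);i=l[v,u]
    print(n,'dark',g[v,u],st[i],rect(P,(l==i)&(Z<.012)),np.nanmedian(P[(l==i)&(Z<.012)],0))
    c=cv2.resize(s['pixels'][v-24:v+24,u-24:u+24],(400,400),interpolation=cv2.INTER_NEAREST)
    T.append(np.clip(c.astype(float)*2,0,255).astype(np.uint8))
    # orientation/centres of tall carrier for clearance
    if n=='top':
        for nm,(a,b) in dict(carrier=(407,158),cup=(286,194),orange=(392,283),shaker=(492,203),fork=(310,373),spoon=(480,382),purpleN=(398,340),purpleL=(259,267)).items():
            print(nm,onplane(s,[(a/1.5,b/1.5)],.03)[0].round(3))
cv2.imwrite('pics/fr.png',np.hstack(T))
E
```

```text
top plate (array([ 0.49301318, -0.18645944]), [56.571571350097656, 10.940635681152344], 33.5009651184082, 55) [ 0.492  -0.1847  0.0609]
top plate (array([ 0.45483896, -0.12937967]), [58.86408615112305, 10.52204704284668], 33.439918518066406, 52) [ 0.4556 -0.1306  0.0603]
top dark 32 [295 200  31  30 518] (array([ 0.47391449, -0.15727278]), [65.80767059326172, 64.6180419921875], 33.6312141418457, 425) [ 0.47566644 -0.15934087  0.00425349]
carrier [ 0.791 -0.036  0.03 ]
cup [0.714 0.198 0.03 ]
orange [ 0.545 -0.013  0.03 ]
shaker [ 0.706 -0.204  0.03 ]
fork [0.368 0.14  0.03 ]
spoon [ 0.36  -0.187  0.03 ]
purpleN [ 0.436 -0.027  0.03 ]
purpleL [0.57  0.246 0.03 ]
scene plate (array([ 0.49624146, -0.18177744]), [62.309112548828125, 9.242250442504883], 33.79652404785156, 32) [ 0.4958 -0.1806  0.0592]
scene plate (array([ 0.45973883, -0.12570943]), [56.19740676879883, 9.410847663879395], 35.979347229003906, 32) [ 0.461  -0.1253  0.059 ]
scene dark 39 [216 145  24  22 341] (array([ 0.47754517, -0.15387663]), [68.68543243408203, 64.27776336669922], 32.778663635253906, 283) [ 0.48053414 -0.15443137  0.00266957]
```

View pics/fr.png

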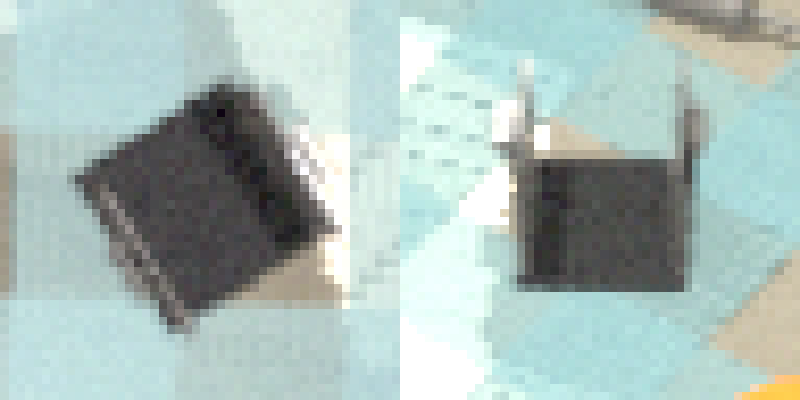

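The right and left plate tops and the dark base put the frame centre at about (0.474..0.478, -0.157..-0.154), yaw 33.6°. In both crops it is open and empty.

```bash
cat >> h.py <<'E'
def plan(x,y,z,yaw,st=None):
    st=st or telemetry.state();p=np.array(st['position']);R=np.array(st['eef_rot'])
    d=R.T@(np.array([x,y,z])-p)*100; c=np.degrees(np.arctan2(R[1,0],R[0,0]))
    tw=-((yaw-c+180)%360-180)
    print('t',round(st['time'],2),'pos',p.round(4),'yaw',round(c,2),'w',round(st['grip_width'],4),'F',np.round(st['contact_force'],1),'-> d',d.round(2),'twist',round(tw,1),'q6',round(st['q'][5],2))
E
python3 -c "
from h import *
plan(.5525,.131,.15,-11.5);plan(.5525,.131,.15,168.5)"
```

```text
t 0.1 pos [ 0.3017 -0.6313  0.2324] yaw 25.54 w 0.0913 F [-0.6 -0.1 -0.4] -> d [ 55.49 -57.96   8.29] twist 37.0 q6 -0.03
t 0.1 pos [ 0.3017 -0.6313  0.2324] yaw 25.54 w 0.0913 F [-0.6 -0.1 -0.4] -> d [ 55.49 -57.96   8.29] twist -143.0 q6 -0.03
```

arm_command --deltas '[{"gripper": 100,"dx": 13.5,"dy": -14,"dz": 0,"twist": 10},{"gripper": 100,"dx": 27,"dy": -28,"dz": 0,"twist": 20},{"gripper": 100,"dx": 27,"dy": -28,"dz": 0,"twist": 20},{"gripper": 100,"dx": 27,"dy": -28,"dz": 0,"twist": 20},{"gripper": 100,"dx": 27,"dy": -28,"dz": 0,"twist": 20},{"gripper": 100,"dx": 27,"dy": -28,"dz": 0,"twist": 20},{"gripper": 100,"dx": 27,"dy": -28,"dz": 0,"twist": 20},{"gripper": 100,"dx": 27,"dy": -28,"dz": 0,"twist": 20},{"gripper": 100,"dx": 27,"dy": -28,"dz": 0,"twist": 20},{"gripper": 100,"dx": 27,"dy": -28,"dz": 0,"twist": 20}]'

```text
time: 0.93
position: [0.425, -0.2586, 0.2327]
eef_rot: [[0.995, 0.098, -0.0], [0.098, -0.995, 0.001], [-0.0, -0.001, -1.0]]
contact_force: [0.7, -0.2, -0.0]
grip_width: 0.0912
finger_force: 0.0
```

```bash
python3 -c "
from h import *
plan(.5525,.131,.12,-11.5)"
```

```text
t 0.93 pos [ 0.425  -0.2586  0.2327] yaw 5.64 w 0.0912 F [ 0.7 -0.2 -0. ] -> d [ 16.52 -37.51  11.3 ] twist 17.1 q6 0.88
```

arm_command --deltas '[{"gripper": 100,"dx": 16.5,"dy": -37.5,"dz": 8,"twist": 17.1},{"gripper": 100,"dx": 16.5,"dy": -37.5,"dz": 8,"twist": 17.1},{"gripper": 100,"dx": 16.5,"dy": -37.5,"dz": 8,"twist": 17.1},{"gripper": 100,"dx": 16.5,"dy": -37.5,"dz": 8,"twist": 17.1},{"gripper": 100,"dx": 16.5,"dy": -37.5,"dz": 8,"twist": 17.1},{"gripper": 100,"dx": 16.5,"dy": -37.5,"dz": 8,"twist": 17.1},{"gripper": 100,"dx": 16.5,"dy": -37.5,"dz": 8,"twist": 17.1},{"gripper": 100,"dx": 16.5,"dy": -37.5,"dz": 8,"twist": 17.1},{"gripper": 100,"dx": 16.5,"dy": -37.5,"dz": 8,"twist": 17.1},{"gripper": 100,"dx": 16.5,"dy": -37.5,"dz": 8,"twist": 17.1}]'

```text
time: 1.77
position: [0.5497, 0.1195, 0.1543]
eef_rot: [[0.98, -0.2, -0.0], [-0.2, -0.98, -0.0], [-0.0, 0.0, -1.0]]
contact_force: [0.9, -1.3, 0.1]
grip_width: 0.0909
finger_force: 0.0
```

```bash
python3 -c "
from h import *
plan(.5525,.131,.031,-11.5)"
```

```text
t 1.77 pos [0.5497 0.1195 0.1543] yaw -11.55 w 0.0909 F [ 0.9 -1.3  0.1] -> d [ 0.05 -1.19 12.33] twist -0.0 q6 1.94
```

arm_command --deltas '[{"gripper": 100,"dx": 0,"dy": 0,"dz": 2,"twist": 0},{"gripper": 100,"dx": 0,"dy": 0,"dz": 4,"twist": 0},{"gripper": 100,"dx": 0,"dy": 0,"dz": 6,"twist": 0},{"gripper": 100,"dx": 0,"dy": 0,"dz": 6,"twist": 0},{"gripper": 100,"dx": 0,"dy": 0,"dz": 6,"twist": 0},{"gripper": 100,"dx": 0,"dy": 0,"dz": 6,"twist": 0},{"gripper": 100,"dx": 0,"dy": 0,"dz": 6,"twist": 0},{"gripper": 100,"dx": 0,"dy": 0,"dz": 6,"twist": 0},{"gripper": 100,"dx": 0,"dy": 0,"dz": 6,"twist": 0},{"gripper": 100,"dx": 0,"dy": 0,"dz": 6,"twist": 0}]'

```text
time: 2.6
position: [0.5499, 0.1172, 0.0955]
eef_rot: [[0.98, -0.2, 0.001], [-0.2, -0.98, 0.0], [0.001, -0.0, -1.0]]
contact_force: [0.3, 0.2, 0.2]
grip_width: 0.0912
finger_force: 0.0
```

```bash
python3 -c "
from h import *
plan(.5525,.131,.031,-11.5)"
```

```text
t 2.6 pos [0.5499 0.1172 0.0955] yaw -11.56 w 0.0912 F [0.3 0.2 0.2] -> d [-0.03 -1.4   6.45] twist -0.1 q6 1.94
```

arm_command --deltas '[{"gripper": 100,"dx": 0,"dy": -1.4,"dz": 0,"twist": 0},{"gripper": 100,"dx": 0,"dy": -1.4,"dz": 0,"twist": 0},{"gripper": 100,"dx": 0,"dy": -1.4,"dz": 2,"twist": 0},{"gripper": 100,"dx": 0,"dy": -1.4,"dz": 4,"twist": 0},{"gripper": 100,"dx": 0,"dy": -1.4,"dz": 5.5,"twist": 0},{"gripper": 100,"dx": 0,"dy": -1.4,"dz": 6.3,"twist": 0},{"gripper": 100,"dx": 0,"dy": -1.4,"dz": 6.3,"twist": 0},{"gripper": 100,"dx": 0,"dy": -1.4,"dz": 6.3,"twist": 0},{"gripper": 80,"dx": 0,"dy": -1.4,"dz": 6.3,"twist": 0},{"gripper": 60,"dx": 0,"dy": -1.4,"dz": 6.3,"twist": 0}]'

```text
time: 3.43
position: [0.5531, 0.1312, 0.0328]
eef_rot: [[0.98, -0.2, 0.001], [-0.2, -0.98, 0.0], [0.001, -0.001, -1.0]]
contact_force: [0.2, 0.7, -0.3]
grip_width: 0.0808
finger_force: 0.0
```

arm_command --deltas '[{"gripper": 50,"dx": 0,"dy": 0,"dz": 0,"twist": 0},{"gripper": 40,"dx": 0,"dy": 0,"dz": 0,"twist": 0},{"gripper": 30,"dx": 0,"dy": 0,"dz": 0,"twist": 0},{"gripper": 30,"dx": 0,"dy": 0,"dz": 0,"twist": 0},{"gripper": 30,"dx": 0,"dy": 0,"dz": 0,"twist": 0},{"gripper": 30,"dx": 0,"dy": 0,"dz": 0,"twist": 0},{"gripper": 30,"dx": 0,"dy": 0,"dz": 0,"twist": 0},{"gripper": 30,"dx": 0,"dy": 0,"dz": 0,"twist": 0},{"gripper": 30,"dx": 0,"dy": 0,"dz": 0,"twist": 0},{"gripper": 30,"dx": 0,"dy": 0,"dz": 0,"twist": 0}]'

```text
time: 4.27
position: [0.5525, 0.131, 0.0319]
eef_rot: [[0.98, -0.2, -0.0], [-0.2, -0.98, -0.0], [-0.0, 0.0, -1.0]]
contact_force: [-1.0, -0.1, 3.9]
grip_width: 0.0458
finger_force: 30.0
```

```bash
python3 -c "
from h import *
plan(.59,-.245,.12,33.6)"
```

```text
t 4.27 pos [0.5525 0.131  0.0319] yaw -11.56 w 0.0458 F [-1.  -0.1  3.9] -> d [11.21 36.08 -8.81] twist -45.2 q6 1.96
```

arm_command --deltas '[{"gripper": 30,"dx": 0,"dy": 0,"dz": -1.5,"twist": 0},{"gripper": 30,"dx": 0,"dy": 0,"dz": -4,"twist": 0},{"gripper": 30,"dx": 0,"dy": 0,"dz": -7,"twist": 0},{"gripper": 30,"dx": 0,"dy": 0,"dz": -9,"twist": 0},{"gripper": 30,"dx": 1,"dy": 3,"dz": -9,"twist": -5},{"gripper": 30,"dx": 2,"dy": 6,"dz": -9,"twist": -11},{"gripper": 30,"dx": 3,"dy": 9,"dz": -9,"twist": -17},{"gripper": 30,"dx": 4,"dy": 12,"dz": -9,"twist": -23},{"gripper": 30,"dx": 5,"dy": 15,"dz": -9,"twist": -29},{"gripper": 30,"dx": 5.6,"dy": 18,"dz": -9,"twist": -35}]'

```text
time: 5.1
position: [0.5715, -0.0582, 0.1218]
eef_rot: [[0.915, 0.403, 0.0], [0.403, -0.915, -0.0], [0.0, 0.0, -1.0]]
contact_force: [0.5, 0.5, -1.5]
grip_width: 0.0457
finger_force: 30.0
```

```bash
python3 -c "
from h import *
plan(.59,-.245,.1,33.6)"
```

```text
t 5.1 pos [ 0.5715 -0.0582  0.1218] yaw 23.74 w 0.0457 F [ 0.5  0.5 -1.5] -> d [-5.83 17.85  2.18] twist -9.9 q6 1.01
```

arm_command --deltas '[{"gripper": 30,"dx": -1.2,"dy": 3.6,"dz": 0,"twist": -3},{"gripper": 30,"dx": -2.4,"dy": 7.2,"dz": 0,"twist": -6},{"gripper": 30,"dx": -3.6,"dy": 10.8,"dz": 0,"twist": -9.9},{"gripper": 30,"dx": -4.8,"dy": 14.4,"dz": 1,"twist": -9.9},{"gripper": 30,"dx": -5.5,"dy": 17,"dz": 2,"twist": -9.9},{"gripper": 30,"dx": -5.8,"dy": 17.8,"dz": 4,"twist": -9.9},{"gripper": 30,"dx": -5.8,"dy": 17.8,"dz": 6,"twist": -9.9},{"gripper": 30,"dx": -5.8,"dy": 17.8,"dz": 7,"twist": -9.9},{"gripper": 30,"dx": -5.8,"dy": 17.8,"dz": 8,"twist": -9.9},{"gripper": 30,"dx": -5.8,"dy": 17.8,"dz": 8,"twist": -9.9}]'

```text
time: 5.93
position: [0.5879, -0.2421, 0.0401]
eef_rot: [[0.835, 0.55, -0.002], [0.55, -0.835, 0.001], [-0.001, -0.002, -1.0]]
contact_force: [-1.1, 0.3, -0.7]
grip_width: 0.0457
finger_force: 30.0
```

```bash
python3 -c "
from h import *
plan(.59,-.245,.0288,33.6)"
```

```text
t 5.93 pos [ 0.5879 -0.2421  0.0401] yaw 33.37 w 0.0457 F [-1.1  0.3 -0.7] -> d [0.02 0.36 1.13] twist -0.2 q6 0.56
```

arm_command --deltas '[{"gripper": 30,"dx": 0,"dy": 0,"dz": 0.4,"twist": 0},{"gripper": 30,"dx": 0,"dy": 0,"dz": 0.8,"twist": 0},{"gripper": 30,"dx": 0,"dy": 0,"dz": 1.0,"twist": 0},{"gripper": 30,"dx": 0,"dy": 0,"dz": 1.1,"twist": 0},{"gripper": 30,"dx": 0,"dy": 0,"dz": 1.15,"twist": 0},{"gripper": 30,"dx": 0,"dy": 0,"dz": 1.15,"twist": 0},{"gripper": 30,"dx": 0,"dy": 0,"dz": 1.15,"twist": 0},{"gripper": 30,"dx": 0,"dy": 0,"dz": 1.15,"twist": 0},{"gripper": 55,"dx": 0,"dy": 0,"dz": 1.15,"twist": 0},{"gripper": 70,"dx": 0,"dy": 0,"dz": 1.15,"twist": 0}]'

```text
time: 6.77
position: [0.589, -0.243, 0.0306]
eef_rot: [[0.835, 0.55, 0.0], [0.55, -0.835, -0.0], [0.0, 0.0, -1.0]]
contact_force: [1.0, -0.2, -0.8]
grip_width: 0.0538
finger_force: 0.0
```

```bash
python3 -c "
from h import *
plan(.59,-.245,.0288,33.6)"
```

```text
t 6.77 pos [ 0.589  -0.243   0.0306] yaw 33.34 w 0.0538 F [ 1.  -0.2 -0.8] -> d [-0.02  0.22  0.18] twist -0.3 q6 0.56
```

arm_command --deltas '[{"gripper": 100,"dx": 0,"dy": 0,"dz": 0,"twist": 0},{"gripper": 100,"dx": 0,"dy": 0,"dz": 0,"twist": 0},{"gripper": 100,"dx": 0,"dy": 0,"dz": 0,"twist": 0},{"gripper": 100,"dx": 0,"dy": 0,"dz": -2,"twist": 0},{"gripper": 100,"dx": 0,"dy": 0,"dz": -4,"twist": 0},{"gripper": 100,"dx": 0,"dy": 0,"dz": -6,"twist": -6},{"gripper": 100,"dx": 0,"dy": 0,"dz": -6,"twist": -13},{"gripper": 100,"dx": 0,"dy": 0,"dz": -6,"twist": -20},{"gripper": 100,"dx": 0,"dy": 0,"dz": -6,"twist": -27},{"gripper": 100,"dx": 0,"dy": 0,"dz": -6,"twist": -34}]'

```text
time: 7.6
position: [0.5889, -0.243, 0.0906]
eef_rot: [[0.38, 0.925, 0.0], [0.925, -0.38, -0.0], [-0.0, 0.0, -1.0]]
contact_force: [-0.3, 0.4, -0.8]
grip_width: 0.0913
finger_force: 0.0
```

arm_command --deltas '[{"gripper": 100,"dx": 0,"dy": 0,"dz": 0,"twist": -7},{"gripper": 100,"dx": 0,"dy": 0,"dz": 0,"twist": -14},{"gripper": 100,"dx": 0,"dy": 0,"dz": 0,"twist": -21},{"gripper": 100,"dx": 0,"dy": 0,"dz": 0,"twist": -28},{"gripper": 100,"dx": 0,"dy": 0,"dz": 0,"twist": -35},{"gripper": 100,"dx": 0,"dy": 0,"dz": 0,"twist": -42},{"gripper": 100,"dx": 0,"dy": 0,"dz": 0,"twist": -49},{"gripper": 100,"dx": 0,"dy": 0,"dz": 0,"twist": -56},{"gripper": 100,"dx": 0,"dy": 0,"dz": 0,"twist": -56},{"gripper": 100,"dx": 0,"dy": 0,"dz": 0,"twist": -56}]'

```text
time: 8.43
position: [0.5889, -0.2429, 0.0904]
eef_rot: [[-0.546, 0.838, 0.0], [0.838, 0.546, 0.0], [-0.0, 0.0, -1.0]]
contact_force: [0.4, -0.6, -0.5]
grip_width: 0.0913
finger_force: 0.0
```

```bash
python3 -c "
from h import *
plan(.589,-.243,.027,123.35)
for n in('top','scene'):
    s=snap(n);P=cloud(s);Z=P[...,2]
    m=(abs(P[...,0]-.592)<.055)&(abs(P[...,1]+.243)<.055)&(abs(Z-.0285)<.004)
    print(n,rect(P,m),np.nanmedian(P[m],0))
    cv2.imwrite(f'pics/{n}1.png',s['pixels'])
"
```

```text
t 8.43 pos [ 0.5889 -0.2429  0.0904] yaw 123.12 w 0.0913 F [ 0.4 -0.6 -0.5] -> d [-0.01  0.01  6.34] twist -0.2 q6 -1.01
top (array([ 0.59519055, -0.23221515]), [38.14546203613281, 33.336265563964844], 34.19395065307617, 77) [ 0.59644606 -0.2238797   0.02817266]
scene (array([ 0.59118677, -0.2397207 ]), [65.8218994140625, 45.25949478149414], 33.23318862915039, 106) [ 0.59641173 -0.23161779  0.02734402]
```

arm_command --deltas '[{"gripper": 100,"dx": 0,"dy": 0,"dz": 2,"twist": 0},{"gripper": 100,"dx": 0,"dy": 0,"dz": 4,"twist": 0},{"gripper": 100,"dx": 0,"dy": 0,"dz": 5.5,"twist": 0},{"gripper": 100,"dx": 0,"dy": 0,"dz": 6.3,"twist": 0},{"gripper": 100,"dx": 0,"dy": 0,"dz": 6.3,"twist": 0},{"gripper": 90,"dx": 0,"dy": 0,"dz": 6.3,"twist": 0},{"gripper": 80,"dx": 0,"dy": 0,"dz": 6.3,"twist": 0},{"gripper": 74,"dx": 0,"dy": 0,"dz": 6.3,"twist": 0},{"gripper": 68,"dx": 0,"dy": 0,"dz": 6.3,"twist": 0},{"gripper": 60,"dx": 0,"dy": 0,"dz": 6.3,"twist": 0}]'

```text
time: 9.37
position: [0.5893, -0.2432, 0.0281]
eef_rot: [[-0.55, 0.835, 0.001], [0.835, 0.55, -0.0], [-0.001, 0.001, -1.0]]
contact_force: [0.0, 0.8, 5.4]
grip_width: 0.066
finger_force: 30.0
```

arm_command --deltas '[{"gripper": 50,"dx": 0,"dy": 0,"dz": 0,"twist": 0},{"gripper": 50,"dx": 0,"dy": 0,"dz": 0,"twist": 0},{"gripper": 50,"dx": 0,"dy": 0,"dz": 0,"twist": 0},{"gripper": 50,"dx": 0,"dy": 0,"dz": 0,"twist": 0},{"gripper": 50,"dx": 0,"dy": 0,"dz": -2,"twist": 0},{"gripper": 50,"dx": 0,"dy": 0,"dz": -4,"twist": 0},{"gripper": 50,"dx": 0,"dy": 0,"dz": -6,"twist": 0},{"gripper": 50,"dx": 0,"dy": 0,"dz": -8.5,"twist": 0},{"gripper": 50,"dx": 0,"dy": 0,"dz": -10.5,"twist": 0},{"gripper": 50,"dx": 0,"dy": 0,"dz": -10.5,"twist": 0}]'

```text
time: 10.2
position: [0.5907, -0.2438, 0.1365]
eef_rot: [[-0.55, 0.835, 0.005], [0.835, 0.55, -0.002], [-0.005, 0.003, -1.0]]
contact_force: [0.7, 0.5, -1.3]
grip_width: 0.066
finger_force: 30.0
```

```bash
python3 -c "
from h import *
plan(.4755,-.1565,.135,123.6)
s=snap('scene');P=cloud(s);Z=P[...,2];p=telemetry.state()['position']
zt=p[2]+.001
m=(abs(P[...,0]-.592)<.07)&(abs(P[...,1]+.243)<.07)&(abs(Z-zt)<.006)
c=s['pixels'];u=np.argwhere(m);print(rect(P,m),np.nanmedian(P[m],0))
cv2.imwrite('pics/lift.png',np.clip(cv2.resize(c[90:250,100:300],(800,640))[:600]*1.5,0,255).astype(np.uint8))
"
```

```text
t 10.2 pos [ 0.5907 -0.2438  0.1365] yaw 123.34 w 0.066 F [ 0.7  0.5 -1.3] -> d [13.62 -4.83  0.07] twist -0.3 q6 -1.01
(array([ 0.59722284, -0.22219463]), [80.55428314208984, 39.56856155395508], -5.0252227783203125, 48) [ 0.62273782 -0.21743362  0.13370901]
```

View pics/lift.png

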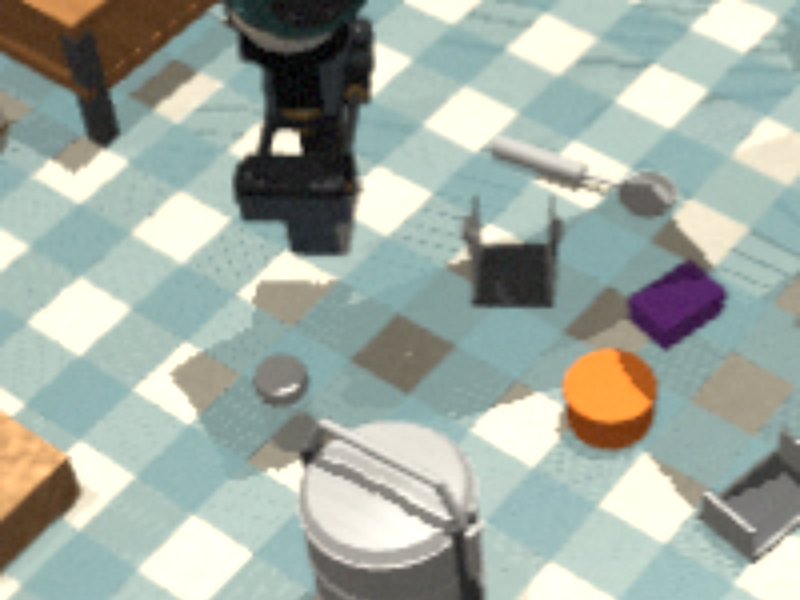

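arm_command --deltas '[{"gripper": 50,"dx": 3,"dy": -1,"dz": 0,"twist": -0.3},{"gripper": 50,"dx": 6,"dy": -2,"dz": 0,"twist": -0.3},{"gripper": 50,"dx": 9,"dy": -3,"dz": 0,"twist": -0.3},{"gripper": 50,"dx": 12,"dy": -4.2,"dz": 0,"twist": -0.3},{"gripper": 50,"dx": 13.6,"dy": -4.8,"dz": 0,"twist": -0.3},{"gripper": 50,"dx": 13.6,"dy": -4.8,"dz": 0,"twist": -0.3},{"gripper": 50,"dx": 13.6,"dy": -4.8,"dz": 0,"twist": -0.3},{"gripper": 50,"dx": 13.6,"dy": -4.8,"dz": 0,"twist": -0.3},{"gripper": 50,"dx": 13.6,"dy": -4.8,"dz": 0,"twist": -0.3},{"gripper": 50,"dx": 13.6,"dy": -4.8,"dz": 0,"twist": -0.3}]'

```text
time: 11.08
position: [0.4746, -0.1562, 0.1322]
eef_rot: [[-0.554, 0.833, 0.0], [0.833, 0.554, -0.0], [-0.0, 0.0, -1.0]]
contact_force: [0.5, -0.1, -2.4]
grip_width: 0.0659
finger_force: 30.0
```

```bash
python3 -c "
from h import *
plan(.4755,-.1565,.0325,123.6)
"
```

```text
t 11.08 pos [ 0.4746 -0.1562  0.1322] yaw 123.63 w 0.0659 F [ 0.5 -0.1 -2.4] -> d [-0.08  0.06  9.97] twist 0.0 q6 -0.95
```

arm_command --deltas '[{"gripper": 50,"dx": -0.1,"dy": 0.05,"dz": 1.5,"twist": 0},{"gripper": 50,"dx": -0.1,"dy": 0.05,"dz": 3,"twist": 0},{"gripper": 50,"dx": -0.1,"dy": 0.05,"dz": 4.5,"twist": 0},{"gripper": 50,"dx": -0.1,"dy": 0.05,"dz": 6,"twist": 0},{"gripper": 50,"dx": -0.1,"dy": 0.05,"dz": 7.5,"twist": 0},{"gripper": 50,"dx": -0.1,"dy": 0.05,"dz": 8.5,"twist": 0},{"gripper": 50,"dx": -0.1,"dy": 0.05,"dz": 9.2,"twist": 0},{"gripper": 50,"dx": -0.1,"dy": 0.05,"dz": 9.2,"twist": 0},{"gripper": 50,"dx": -0.1,"dy": 0.05,"dz": 9.2,"twist": 0},{"gripper": 50,"dx": -0.1,"dy": 0.05,"dz": 9.2,"twist": 0}]'

```text
time: 11.92
position: [0.4754, -0.1565, 0.0409]
eef_rot: [[-0.554, 0.833, 0.001], [0.833, 0.554, -0.0], [-0.001, 0.0, -1.0]]
contact_force: [-0.0, 0.6, -0.7]
grip_width: 0.0655
finger_force: 30.0
```

```bash
python3 -c "
from h import *
plan(.4755,-.1565,.0315,123.6)
"
```

```text
t 11.92 pos [ 0.4754 -0.1565  0.0409] yaw 123.64 w 0.0655 F [-0.   0.6 -0.7] -> d [-0.    0.    0.94] twist 0.0 q6 -0.95
```

arm_command --deltas '[{"gripper": 50,"dx": 0,"dy": 0,"dz": 0.3,"twist": 0},{"gripper": 50,"dx": 0,"dy": 0,"dz": 0.6,"twist": 0},{"gripper": 50,"dx": 0,"dy": 0,"dz": 0.8,"twist": 0},{"gripper": 50,"dx": 0,"dy": 0,"dz": 0.9,"twist": 0},{"gripper": 50,"dx": 0,"dy": 0,"dz": 0.95,"twist": 0},{"gripper": 50,"dx": 0,"dy": 0,"dz": 1.0,"twist": 0},{"gripper": 50,"dx": 0,"dy": 0,"dz": 1.0,"twist": 0},{"gripper": 50,"dx": 0,"dy": 0,"dz": 1.0,"twist": 0},{"gripper": 50,"dx": 0,"dy": 0,"dz": 1.0,"twist": 0},{"gripper": 50,"dx": 0,"dy": 0,"dz": 1.0,"twist": 0}]'

```text
time: 12.75
position: [0.4752, -0.1565, 0.0317]
eef_rot: [[-0.554, 0.832, -0.0], [0.832, 0.554, -0.0], [0.0, -0.0, -1.0]]
contact_force: [-10.6, 2.1, 35.4]
grip_width: 0.066
finger_force: 30.0
```

arm_command --deltas '[{"gripper": 80,"dx": 0,"dy": 0,"dz": 0,"twist": 0},{"gripper": 80,"dx": 0,"dy": 0,"dz": 0,"twist": 0},{"gripper": 95,"dx": 0,"dy": 0,"dz": 0,"twist": 0},{"gripper": 95,"dx": 0,"dy": 0,"dz": 0,"twist": 0},{"gripper": 95,"dx": 0,"dy": 0,"dz": -1.5,"twist": 0},{"gripper": 95,"dx": 0,"dy": 0,"dz": -4,"twist": 0},{"gripper": 95,"dx": 0,"dy": 0,"dz": -7,"twist": 0},{"gripper": 95,"dx": 0,"dy": 0,"dz": -11,"twist": 0},{"gripper": 95,"dx": 0,"dy": 0,"dz": -15,"twist": 0},{"gripper": 95,"dx": 0,"dy": 0,"dz": -15,"twist": 0}]'

```text
time: 13.58
position: [0.4782, -0.1574, 0.1871]
eef_rot: [[-0.554, 0.832, 0.009], [0.832, 0.554, -0.003], [-0.007, 0.005, -1.0]]
contact_force: [2.2, -0.9, 1.0]
grip_width: 0.0864
finger_force: 0.0
```

```bash
python3 -c "
from h import *
plan(.521,.3605,.15,137)
s=snap('scene');P=cloud(s);Z=P[...,2]
b=(abs(P[...,0]-.478)<.06)&(abs(P[...,1]+.155)<.06)
m=b&(abs(Z-.031)<.005)&(s['pixels'].min(2)>70)
print(rect(P,m),np.nanmedian(P[m],0)); c=np.argwhere(b).mean(0).astype(int)
cv2.imwrite('pics/pl.png',np.clip(cv2.resize(s['pixels'][c[0]-30:c[0]+30,c[1]-40:c[1]+40],(800,600),interpolation=cv2.INTER_CUBIC)*1.6,0,255).astype(np.uint8))
"
```

```text
t 13.58 pos [ 0.4782 -0.1574  0.1871] yaw 123.65 w 0.0864 F [ 2.2 -0.9  1. ] -> d [40.77 32.24  3.58] twist -13.4 q6 -0.95
(array([ 0.47709799, -0.15563181]), [69.85736846923828, 51.8145637512207], 37.18290328979492, 177) [ 0.47910342 -0.15810049  0.03092615]
```

View pics/pl.png

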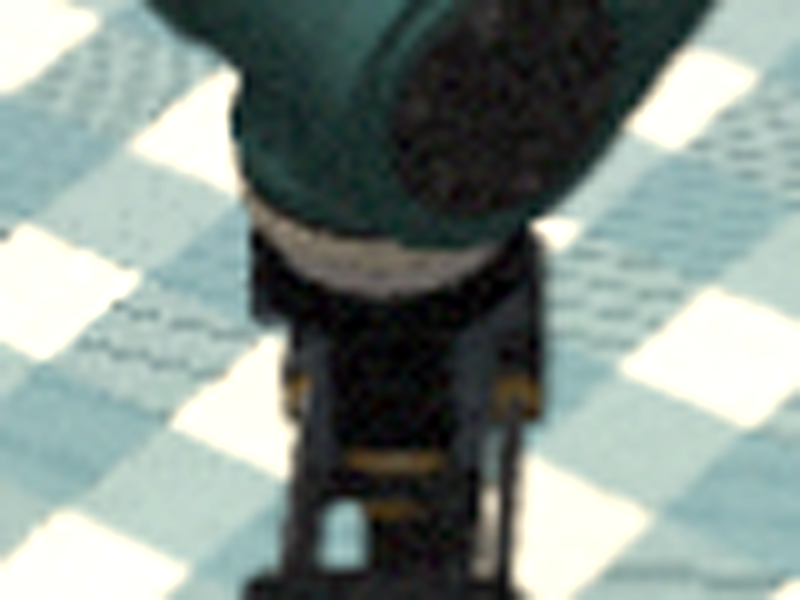

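That crop shows only the gripper above the frame. I'll look again once the arm is away.

arm_command --deltas '[{"gripper": 100,"dx": 3,"dy": 2.4,"dz": 0,"twist": -3},{"gripper": 100,"dx": 6,"dy": 4.8,"dz": 0,"twist": -6},{"gripper": 100,"dx": 9,"dy": 7.2,"dz": 0,"twist": -9},{"gripper": 100,"dx": 12,"dy": 9.6,"dz": 0,"twist": -12},{"gripper": 100,"dx": 15,"dy": 12,"dz": 0,"twist": -13.4},{"gripper": 100,"dx": 18,"dy": 14.4,"dz": 0,"twist": -13.4},{"gripper": 100,"dx": 21,"dy": 16.8,"dz": 0,"twist": -13.4},{"gripper": 100,"dx": 24,"dy": 19.2,"dz": 0,"twist": -13.4},{"gripper": 100,"dx": 27,"dy": 21.6,"dz": 0,"twist": -13.4},{"gripper": 100,"dx": 30,"dy": 24,"dz": 0,"twist": -13.4}]'

```text
time: 14.47
position: [0.5077, 0.2283, 0.179]
eef_rot: [[-0.732, 0.681, -0.002], [0.681, 0.732, -0.001], [0.001, -0.002, -1.0]]
contact_force: [1.1, -0.2, -0.1]
grip_width: 0.0911
finger_force: 0.0
```

```bash
python3 -c "
from h import *
plan(.521,.3605,.08,137)
I=[]
for n,(u,v) in dict(top=(310,214),scene=(228,156)).items():
    s=snap(n);P=cloud(s);Z=P[...,2]
    b=(abs(P[...,0]-.478)<.06)&(abs(P[...,1]+.155)<.06)
    m=b&(abs(Z-.031)<.005)&(s['pixels'].min(2)>(60 if n=='top' else 100))
    k,l,st,_=cv2.connectedComponentsWithStats(m.astype(np.uint8),connectivity=4);m=l==1+st[1:,4].argmax()
    print(n,rect(P,m),np.nanmedian(P[m],0))
    I.append(cv2.resize(s['pixels'][v-24:v+24,u-24:u+24],(400,400),interpolation=cv2.INTER_NEAREST))
cv2.imwrite('pics/pl2.png',np.clip(np.hstack(I)*1.5,0,255).astype(np.uint8))
"
```

```text
t 14.47 pos [0.5077 0.2283 0.179 ] yaw 137.05 w 0.0911 F [ 1.1 -0.2 -0.1] -> d [ 8.03 10.6   9.89] twist 0.1 q6 -0.44
top (array([ 0.47393646, -0.1574418 ]), [66.45433044433594, 46.27940368652344], 33.82721710205078, 363) [ 0.47343369 -0.1578139   0.03215916]
scene (array([ 0.47460019, -0.15517551]), [67.15438842773438, 45.52260208129883], 33.5922966003418, 199) [ 0.47682312 -0.15508698  0.03058427]
```

View pics/pl2.png

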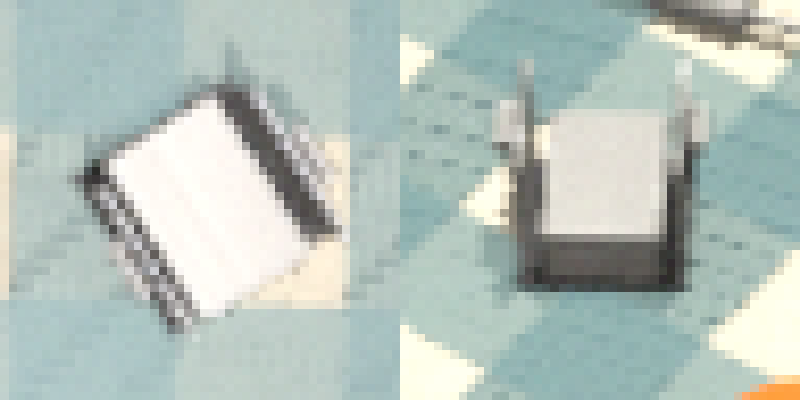

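Left (top view) and right (scene): the thick tin at about (200,200) and (605,200) sits centred and flush in the frame. Now the middle tin.

arm_command --deltas '[{"gripper": 100,"dx": 2.5,"dy": 3.2,"dz": 2,"twist": 0},{"gripper": 100,"dx": 5,"dy": 6.4,"dz": 4,"twist": 0},{"gripper": 100,"dx": 7,"dy": 9,"dz": 6,"twist": 0},{"gripper": 100,"dx": 8,"dy": 10.5,"dz": 8,"twist": 0},{"gripper": 100,"dx": 8,"dy": 10.5,"dz": 10,"twist": 0},{"gripper": 100,"dx": 8,"dy": 10.5,"dz": 10,"twist": 0},{"gripper": 100,"dx": 8,"dy": 10.5,"dz": 10,"twist": 0},{"gripper": 100,"dx": 8,"dy": 10.5,"dz": 10,"twist": 0},{"gripper": 100,"dx": 8,"dy": 10.5,"dz": 10,"twist": 0},{"gripper": 100,"dx": 8,"dy": 10.5,"dz": 10,"twist": 0}]'

```text
time: 15.4
position: [0.5222, 0.3575, 0.0817]
eef_rot: [[-0.731, 0.682, 0.001], [0.682, 0.731, 0.001], [-0.0, 0.002, -1.0]]
contact_force: [0.6, -0.7, 1.3]
grip_width: 0.0913
finger_force: 0.0
```

```bash
python3 -c "
from h import *
plan(.520,.360,.025,136.7)"
```

```text
t 15.4 pos [0.5222 0.3575 0.0817] yaw 136.99 w 0.0913 F [ 0.6 -0.7  1.3] -> d [0.34 0.02 5.67] twist 0.3 q6 -0.26
```

arm_command --deltas '[{"gripper": 100,"dx": 0.3,"dy": 0,"dz": 2,"twist": 0.3},{"gripper": 100,"dx": 0.3,"dy": 0,"dz": 4,"twist": 0.3},{"gripper": 100,"dx": 0.3,"dy": 0,"dz": 5.2,"twist": 0.3},{"gripper": 80,"dx": 0.3,"dy": 0,"dz": 5.6,"twist": 0.3},{"gripper": 70,"dx": 0.3,"dy": 0,"dz": 5.6,"twist": 0.3},{"gripper": 60,"dx": 0.3,"dy": 0,"dz": 5.6,"twist": 0.3},{"gripper": 56,"dx": 0.3,"dy": 0,"dz": 5.6,"twist": 0.3},{"gripper": 52,"dx": 0.3,"dy": 0,"dz": 5.6,"twist": 0.3},{"gripper": 48,"dx": 0.3,"dy": 0,"dz": 5.6,"twist": 0.3},{"gripper": 40,"dx": 0.3,"dy": 0,"dz": 5.6,"twist": 0.3}]'

```text
time: 16.23
position: [0.5197, 0.36, 0.0249]
eef_rot: [[-0.728, 0.685, 0.001], [0.685, 0.728, 0.0], [-0.0, 0.001, -1.0]]
contact_force: [-0.3, 0.6, 0.7]
grip_width: 0.0475
finger_force: 0.3
```

arm_command --deltas '[{"gripper": 30,"dx": 0,"dy": 0,"dz": 0,"twist": 0},{"gripper": 30,"dx": 0,"dy": 0,"dz": 0,"twist": 0},{"gripper": 30,"dx": 0,"dy": 0,"dz": 0,"twist": 0},{"gripper": 30,"dx": 0,"dy": 0,"dz": 0,"twist": 0},{"gripper": 30,"dx": 0,"dy": 0,"dz": 0,"twist": 0},{"gripper": 30,"dx": 0,"dy": 0,"dz": 0,"twist": 0},{"gripper": 30,"dx": 0,"dy": 0,"dz": 0,"twist": 0},{"gripper": 30,"dx": 0,"dy": 0,"dz": 0,"twist": 0},{"gripper": 30,"dx": 0,"dy": 0,"dz": 0,"twist": 0},{"gripper": 30,"dx": 0,"dy": 0,"dz": 0,"twist": 0}]'

```text
time: 17.07
position: [0.5197, 0.36, 0.0248]
eef_rot: [[-0.728, 0.685, 0.001], [0.685, 0.728, 0.0], [-0.0, 0.001, -1.0]]
contact_force: [-0.5, -0.2, 6.4]
grip_width: 0.046
finger_force: 30.0
```

arm_command --deltas '[{"gripper": 60,"dx": 0,"dy": 0,"dz": 0,"twist": 0},{"gripper": 80,"dx": 0,"dy": 0,"dz": 0,"twist": 0},{"gripper": 100,"dx": 0,"dy": 0,"dz": 0,"twist": 0},{"gripper": 100,"dx": 0,"dy": 0,"dz": 0,"twist": 0},{"gripper": 100,"dx": 0,"dy": 0,"dz": 0,"twist": 0},{"gripper": 100,"dx": 0,"dy": 0,"dz": -2,"twist": 0},{"gripper": 100,"dx": 0,"dy": 0,"dz": -4,"twist": 0},{"gripper": 100,"dx": 0,"dy": 0,"dz": -5,"twist": 6},{"gripper": 100,"dx": 0,"dy": 0,"dz": -5,"twist": 13},{"gripper": 100,"dx": 0,"dy": 0,"dz": -5,"twist": 20}]'

```text
time: 17.9
position: [0.5198, 0.3601, 0.0753]
eef_rot: [[-0.445, 0.896, 0.001], [0.896, 0.445, 0.001], [0.0, 0.001, -1.0]]
contact_force: [-0.3, -0.0, -1.1]
grip_width: 0.0913
finger_force: 0.0
```

arm_command --deltas '[{"gripper": 100,"dx": 0,"dy": 0,"dz": 0,"twist": 7},{"gripper": 100,"dx": 0,"dy": 0,"dz": 0,"twist": 14},{"gripper": 100,"dx": 0,"dy": 0,"dz": 0,"twist": 21},{"gripper": 100,"dx": 0,"dy": 0,"dz": 0,"twist": 28},{"gripper": 100,"dx": 0,"dy": 0,"dz": 0,"twist": 35},{"gripper": 100,"dx": 0,"dy": 0,"dz": 0,"twist": 42},{"gripper": 100,"dx": 0,"dy": 0,"dz": 0,"twist": 49},{"gripper": 100,"dx": 0,"dy": 0,"dz": 0,"twist": 56},{"gripper": 100,"dx": 0,"dy": 0,"dz": 0,"twist": 63},{"gripper": 100,"dx": 0,"dy": 0,"dz": 0,"twist": 70}]'

```text
time: 18.73
position: [0.5193, 0.3598, 0.0742]
eef_rot: [[0.69, 0.724, -0.0], [0.724, -0.69, -0.0], [-0.0, -0.0, -1.0]]
contact_force: [0.5, 0.1, -0.4]
grip_width: 0.0912
finger_force: 0.0
```

```bash
python3 -c "
from h import *
plan(.520,.360,.025,46.7)"
```

```text
t 18.73 pos [0.5193 0.3598 0.0742] yaw 46.39 w 0.0912 F [ 0.5  0.1 -0.4] -> d [0.07 0.04 4.92] twist -0.3 q6 1.33
```

arm_command --deltas '[{"gripper": 100,"dx": 0.05,"dy": 0,"dz": 2,"twist": -0.3},{"gripper": 100,"dx": 0.05,"dy": 0,"dz": 4,"twist": -0.3},{"gripper": 100,"dx": 0.05,"dy": 0,"dz": 4.9,"twist": -0.3},{"gripper": 90,"dx": 0.05,"dy": 0,"dz": 4.9,"twist": -0.3},{"gripper": 82,"dx": 0.05,"dy": 0,"dz": 4.9,"twist": -0.3},{"gripper": 76,"dx": 0.05,"dy": 0,"dz": 4.9,"twist": -0.3},{"gripper": 70,"dx": 0.05,"dy": 0,"dz": 4.9,"twist": -0.3},{"gripper": 60,"dx": 0.05,"dy": 0,"dz": 4.9,"twist": -0.3},{"gripper": 50,"dx": 0.05,"dy": 0,"dz": 4.9,"twist": -0.3},{"gripper": 50,"dx": 0.05,"dy": 0,"dz": 4.9,"twist": -0.3}]'

```text
time: 19.57
position: [0.5202, 0.3606, 0.0264]
eef_rot: [[0.681, 0.732, 0.001], [0.732, -0.681, 0.001], [0.001, 0.0, -1.0]]
contact_force: [-2.0, 0.1, 7.9]
grip_width: 0.0657
finger_force: 30.0
```

arm_command --deltas '[{"gripper": 50,"dx": 0,"dy": 0,"dz": 0,"twist": 0},{"gripper": 50,"dx": 0,"dy": 0,"dz": 0,"twist": 0},{"gripper": 50,"dx": 0,"dy": 0,"dz": 0,"twist": 0},{"gripper": 50,"dx": 0,"dy": 0,"dz": -2,"twist": 0},{"gripper": 50,"dx": 0,"dy": 0,"dz": -4.5,"twist": 0},{"gripper": 50,"dx": 0,"dy": 0,"dz": -7,"twist": 0},{"gripper": 50,"dx": 0,"dy": 0,"dz": -9.5,"twist": -6},{"gripper": 50,"dx": 0,"dy": 0,"dz": -12,"twist": -13},{"gripper": 50,"dx": 0,"dy": 0,"dz": -13,"twist": -20},{"gripper": 50,"dx": 0,"dy": 0,"dz": -13,"twist": -27}]'

```text
time: 20.4
position: [0.521, 0.361, 0.1589]
eef_rot: [[0.269, 0.963, 0.004], [0.963, -0.269, 0.003], [0.004, 0.003, -1.0]]
contact_force: [-0.1, 0.9, -0.5]
grip_width: 0.0659
finger_force: 30.0
```

```bash
python3 -c "
from h import *
plan(.4753,-.1565,.155,123.6)"
```

```text
t 20.4 pos [0.521  0.361  0.1589] yaw 74.39 w 0.0659 F [-0.1  0.9 -0.5] -> d [-51.08   9.52   0.24] twist -49.2 q6 0.84
```

arm_command --deltas '[{"gripper": 50,"dx": -2,"dy": 0.4,"dz": 0,"twist": -5},{"gripper": 50,"dx": -5,"dy": 1,"dz": 0,"twist": -10},{"gripper": 50,"dx": -9,"dy": 1.7,"dz": 0,"twist": -15},{"gripper": 50,"dx": -13,"dy": 2.5,"dz": 0,"twist": -20},{"gripper": 50,"dx": -17,"dy": 3.2,"dz": 0,"twist": -25},{"gripper": 50,"dx": -21,"dy": 4,"dz": 0,"twist": -30},{"gripper": 50,"dx": -25,"dy": 4.7,"dz": 0,"twist": -35},{"gripper": 50,"dx": -29,"dy": 5.5,"dz": 0,"twist": -40},{"gripper": 50,"dx": -33,"dy": 6.2,"dz": 0,"twist": -45},{"gripper": 50,"dx": -37,"dy": 7,"dz": 0,"twist": -49.2}]'

```text
time: 21.23
position: [0.4847, -0.0165, 0.1558]
eef_rot: [[-0.552, 0.834, 0.001], [0.834, 0.552, -0.0], [-0.0, 0.001, -1.0]]
contact_force: [1.2, -0.5, -1.6]
grip_width: 0.0658
finger_force: 30.0
```

```bash
python3 -c "
from h import *
plan(.4753,-.1565,.155,123.6)"
```

```text
t 21.23 pos [ 0.4847 -0.0165  0.1558] yaw 123.52 w 0.0658 F [ 1.2 -0.5 -1.6] -> d [-11.15  -8.51   0.08] twist -0.1 q6 -0.67
```

arm_command --deltas '[{"gripper": 50,"dx": -3,"dy": -2.3,"dz": 0,"twist": 0},{"gripper": 50,"dx": -6,"dy": -4.6,"dz": 0,"twist": 0},{"gripper": 50,"dx": -9,"dy": -6.9,"dz": 0,"twist": 0},{"gripper": 50,"dx": -10.5,"dy": -8,"dz": 0,"twist": 0},{"gripper": 50,"dx": -11.1,"dy": -8.5,"dz": 0,"twist": 0},{"gripper": 50,"dx": -11.1,"dy": -8.5,"dz": 1,"twist": 0},{"gripper": 50,"dx": -11.1,"dy": -8.5,"dz": 2,"twist": 0},{"gripper": 50,"dx": -11.1,"dy": -8.5,"dz": 3,"twist": 0},{"gripper": 50,"dx": -11.1,"dy": -8.5,"dz": 3,"twist": 0},{"gripper": 50,"dx": -11.1,"dy": -8.5,"dz": 3,"twist": 0}]'

```text
time: 22.07
position: [0.4745, -0.153, 0.1243]
eef_rot: [[-0.549, 0.836, -0.002], [0.836, 0.549, 0.001], [0.002, -0.001, -1.0]]
contact_force: [-0.5, 1.2, -1.6]
grip_width: 0.0654
finger_force: 30.0
```

```bash
python3 -c "
from h import *
plan(.4753,-.1565,.0575,123.6)"
```

```text
t 22.07 pos [ 0.4745 -0.153   0.1243] yaw 123.32 w 0.0654 F [-0.5  1.2 -1.6] -> d [-0.35 -0.12  6.68] twist -0.3 q6 -0.94
```

arm_command --deltas '[{"gripper": 50,"dx": -0.3,"dy": -0.1,"dz": 0,"twist": -0.2},{"gripper": 50,"dx": -0.3,"dy": -0.1,"dz": 0,"twist": -0.2},{"gripper": 50,"dx": -0.3,"dy": -0.1,"dz": 1,"twist": -0.2},{"gripper": 50,"dx": -0.3,"dy": -0.1,"dz": 2,"twist": -0.2},{"gripper": 50,"dx": -0.3,"dy": -0.1,"dz": 3,"twist": -0.2},{"gripper": 50,"dx": -0.3,"dy": -0.1,"dz": 4,"twist": -0.2},{"gripper": 50,"dx": -0.3,"dy": -0.1,"dz": 5,"twist": -0.2},{"gripper": 50,"dx": -0.3,"dy": -0.1,"dz": 5.5,"twist": -0.2},{"gripper": 50,"dx": -0.3,"dy": -0.1,"dz": 5.5,"twist": -0.2},{"gripper": 50,"dx": -0.3,"dy": -0.1,"dz": 5.5,"twist": -0.2}]'

```text
time: 22.9
position: [0.4757, -0.1572, 0.07]
eef_rot: [[-0.551, 0.834, -0.001], [0.834, 0.551, 0.0], [0.001, -0.001, -1.0]]
contact_force: [-0.1, 0.6, -0.9]
grip_width: 0.0659
finger_force: 30.0
```

```bash
python3 -c "
from h import *
plan(.4753,-.1565,.0575,123.6)"
```

```text
t 22.9 pos [ 0.4757 -0.1572  0.07  ] yaw 123.44 w 0.0659 F [-0.1  0.6 -0.9] -> d [0.08 0.01 1.25] twist -0.2 q6 -0.95
```

arm_command --deltas '[{"gripper": 50,"dx": 0.05,"dy": 0,"dz": 0.4,"twist": -0.1},{"gripper": 50,"dx": 0.05,"dy": 0,"dz": 0.8,"twist": -0.1},{"gripper": 50,"dx": 0.05,"dy": 0,"dz": 1.0,"twist": -0.1},{"gripper": 50,"dx": 0.05,"dy": 0,"dz": 1.1,"twist": -0.1},{"gripper": 50,"dx": 0.05,"dy": 0,"dz": 1.15,"twist": -0.1},{"gripper": 50,"dx": 0.05,"dy": 0,"dz": 1.2,"twist": -0.1},{"gripper": 50,"dx": 0.05,"dy": 0,"dz": 1.2,"twist": -0.1},{"gripper": 50,"dx": 0.05,"dy": 0,"dz": 1.2,"twist": -0.1},{"gripper": 50,"dx": 0.05,"dy": 0,"dz": 1.2,"twist": -0.1},{"gripper": 50,"dx": 0.05,"dy": 0,"dz": 1.2,"twist": -0.1}]'

```text
time: 23.73
position: [0.4756, -0.1569, 0.0584]
eef_rot: [[-0.553, 0.833, 0.0], [0.833, 0.553, -0.0], [-0.0, 0.0, -1.0]]
contact_force: [0.1, 0.0, -1.2]
grip_width: 0.0656
finger_force: 30.0
```

```bash
python3 -c "
from h import *
plan(.4753,-.1565,.0575,123.6)"
```

```text
t 23.73 pos [ 0.4756 -0.1569  0.0584] yaw 123.54 w 0.0656 F [ 0.1  0.  -1.2] -> d [ 0.05 -0.01  0.09] twist -0.1 q6 -0.95
```

arm_command --deltas '[{"gripper": 50,"dx": 0.03,"dy": 0,"dz": 0.05,"twist": 0},{"gripper": 50,"dx": 0.03,"dy": 0,"dz": 0.1,"twist": 0},{"gripper": 50,"dx": 0.03,"dy": 0,"dz": 0.13,"twist": 0},{"gripper": 50,"dx": 0.03,"dy": 0,"dz": 0.13,"twist": 0},{"gripper": 50,"dx": 0.03,"dy": 0,"dz": 0.13,"twist": 0},{"gripper": 50,"dx": 0.03,"dy": 0,"dz": 0.13,"twist": 0},{"gripper": 50,"dx": 0.03,"dy": 0,"dz": 0.13,"twist": 0},{"gripper": 50,"dx": 0.03,"dy": 0,"dz": 0.13,"twist": 0},{"gripper": 50,"dx": 0.03,"dy": 0,"dz": 0.13,"twist": 0},{"gripper": 50,"dx": 0.03,"dy": 0,"dz": 0.13,"twist": 0}]'

```text
time: 24.57
position: [0.4757, -0.1569, 0.0583]
eef_rot: [[-0.553, 0.833, 0.0], [0.833, 0.553, -0.0], [-0.0, -0.0, -1.0]]
contact_force: [-10.2, 1.5, 29.6]
grip_width: 0.0661
finger_force: 30.0
```

arm_command --deltas '[{"gripper": 80,"dx": 0,"dy": 0,"dz": 0,"twist": 0},{"gripper": 80,"dx": 0,"dy": 0,"dz": 0,"twist": 0},{"gripper": 95,"dx": 0,"dy": 0,"dz": 0,"twist": 0},{"gripper": 95,"dx": 0,"dy": 0,"dz": 0,"twist": 0},{"gripper": 95,"dx": 0,"dy": 0,"dz": -1.5,"twist": 0},{"gripper": 95,"dx": 0,"dy": 0,"dz": -4,"twist": 0},{"gripper": 95,"dx": 0,"dy": 0,"dz": -7,"twist": 0},{"gripper": 95,"dx": 0,"dy": 0,"dz": -10,"twist": 0},{"gripper": 95,"dx": 0,"dy": 0,"dz": -12,"twist": 0},{"gripper": 95,"dx": 0,"dy": 0,"dz": -12,"twist": 0}]'

```text
time: 25.4
position: [0.4774, -0.1573, 0.1809]
eef_rot: [[-0.553, 0.833, 0.005], [0.833, 0.553, -0.002], [-0.005, 0.003, -1.0]]
contact_force: [1.1, -0.5, 1.9]
grip_width: 0.0867
finger_force: 0.0
```

```bash
python3 -c "
from h import *
plan(.498,-.3485,.1,-11.1)"
```

```text
t 25.4 pos [ 0.4774 -0.1573  0.1809] yaw 123.55 w 0.0867 F [ 1.1 -0.5  1.9] -> d [-17.04  -8.88   8.14] twist 134.6 q6 -0.95
```

arm_command --deltas '[{"gripper": 100,"dx": -3,"dy": -1.6,"dz": 0,"twist": -6},{"gripper": 100,"dx": -6,"dy": -3.2,"dz": 0,"twist": -13},{"gripper": 100,"dx": -9,"dy": -4.8,"dz": 0,"twist": -20},{"gripper": 100,"dx": -12,"dy": -6.4,"dz": 0,"twist": -27},{"gripper": 100,"dx": -15,"dy": -8,"dz": 0,"twist": -34},{"gripper": 100,"dx": -17,"dy": -8.9,"dz": 2,"twist": -41},{"gripper": 100,"dx": -17,"dy": -8.9,"dz": 5,"twist": -45.4},{"gripper": 100,"dx": -17,"dy": -8.9,"dz": 8,"twist": -45.4},{"gripper": 100,"dx": -17,"dy": -8.9,"dz": 8,"twist": -45.4},{"gripper": 100,"dx": -17,"dy": -8.9,"dz": 8,"twist": -45.4}]'

```text
time: 26.23
position: [0.4941, -0.3467, 0.0955]
eef_rot: [[-0.981, 0.193, -0.003], [0.193, 0.981, 0.002], [0.004, 0.002, -1.0]]
contact_force: [0.6, -0.4, 0.1]
grip_width: 0.0911
finger_force: 0.0
```

```bash
python3 -c "
from h import *
plan(.498,-.3485,.0225,168.9)
for n in('top','scene'):
    s=snap(n);P=cloud(s);Z=P[...,2]
    b=(abs(P[...,0]-.478)<.06)&(abs(P[...,1]+.155)<.06)
    m=b&(abs(Z-.052)<.005)&(s['pixels'].min(2)>(60 if n=='top' else 90))
    k,l,st,_=cv2.connectedComponentsWithStats(m.astype(np.uint8),connectivity=4);m=l==1+st[1:,4].argmax()
    print(n,rect(P,m),np.nanmedian(P[m],0))
"
```

```text
t 26.23 pos [ 0.4941 -0.3467  0.0955] yaw 168.9 w 0.0911 F [ 0.6 -0.4  0.1] -> d [-0.44 -0.12  7.3 ] twist 0.0 q6 -2.03
top (array([ 0.47502917, -0.15885985]), [66.08248138427734, 46.11640930175781], 33.4369010925293, 373) [ 0.47445813 -0.15814716  0.05333376]Traceback (most recent call last):
  File "<string>", line 8, in <module>
    k,l,st,_=cv2.connectedComponentsWithStats(m.astype(np.uint8),connectivity=4);m=l==1+st[1:,4].argmax()
                                                                                        ~~~~~~~~~~~~~~~^^
ValueError: attempt to get argmax of an empty sequence
```

arm_command --deltas '[{"gripper": 100,"dx": -0.3,"dy": -0.1,"dz": 2,"twist": 0},{"gripper": 100,"dx": -0.3,"dy": -0.1,"dz": 4,"twist": 0},{"gripper": 100,"dx": -0.3,"dy": -0.1,"dz": 6,"twist": 0},{"gripper": 90,"dx": -0.3,"dy": -0.1,"dz": 7.1,"twist": 0},{"gripper": 80,"dx": -0.3,"dy": -0.1,"dz": 7.3,"twist": 0},{"gripper": 70,"dx": -0.3,"dy": -0.1,"dz": 7.3,"twist": 0},{"gripper": 60,"dx": -0.3,"dy": -0.1,"dz": 7.3,"twist": 0},{"gripper": 56,"dx": -0.3,"dy": -0.1,"dz": 7.3,"twist": 0},{"gripper": 52,"dx": -0.3,"dy": -0.1,"dz": 7.3,"twist": 0},{"gripper": 46,"dx": -0.3,"dy": -0.1,"dz": 7.3,"twist": 0}]'

```text
time: 27.17
position: [0.4983, -0.3493, 0.0248]
eef_rot: [[-0.981, 0.192, 0.001], [0.192, 0.981, -0.001], [-0.001, -0.0, -1.0]]
contact_force: [-0.4, 0.3, -0.3]
grip_width: 0.047
finger_force: 0.0
```

arm_command --deltas '[{"gripper": 40,"dx": 0,"dy": 0,"dz": 0,"twist": 0},{"gripper": 30,"dx": 0,"dy": 0,"dz": 0,"twist": 0},{"gripper": 30,"dx": 0,"dy": 0,"dz": 0,"twist": 0},{"gripper": 30,"dx": 0,"dy": 0,"dz": 0,"twist": 0},{"gripper": 30,"dx": 0,"dy": 0,"dz": 0,"twist": 0},{"gripper": 30,"dx": 0,"dy": 0,"dz": 0,"twist": 0},{"gripper": 30,"dx": 0,"dy": 0,"dz": 0,"twist": 0},{"gripper": 30,"dx": 0,"dy": 0,"dz": 0,"twist": 0},{"gripper": 30,"dx": 0,"dy": 0,"dz": 0,"twist": 0},{"gripper": 30,"dx": 0,"dy": 0,"dz": 0,"twist": 0}]'

```text
time: 28.0
position: [0.4983, -0.3493, 0.0247]
eef_rot: [[-0.981, 0.192, 0.001], [0.192, 0.981, -0.0], [-0.001, -0.0, -1.0]]
contact_force: [-0.9, 2.2, 6.9]
grip_width: 0.0456
finger_force: 30.0
```

arm_command --deltas '[{"gripper": 60,"dx": 0,"dy": 0,"dz": 0,"twist": 0},{"gripper": 80,"dx": 0,"dy": 0,"dz": 0,"twist": 0},{"gripper": 100,"dx": 0,"dy": 0,"dz": 0,"twist": 0},{"gripper": 100,"dx": 0,"dy": 0,"dz": 0,"twist": 0},{"gripper": 100,"dx": 0,"dy": 0,"dz": 0,"twist": 0},{"gripper": 100,"dx": 0,"dy": 0,"dz": -2,"twist": 0},{"gripper": 100,"dx": 0,"dy": 0,"dz": -4,"twist": 0},{"gripper": 100,"dx": 0,"dy": 0,"dz": -5,"twist": 6},{"gripper": 100,"dx": 0,"dy": 0,"dz": -5,"twist": 13},{"gripper": 100,"dx": 0,"dy": 0,"dz": -5,"twist": 20}]'

```text
time: 28.83
position: [0.4983, -0.3493, 0.0749]
eef_rot: [[-0.854, 0.521, 0.001], [0.521, 0.854, -0.001], [-0.001, -0.0, -1.0]]
contact_force: [-0.3, 0.3, 0.8]
grip_width: 0.0913
finger_force: 0.0
```

arm_command --deltas '[{"gripper": 100,"dx": 0,"dy": 0,"dz": 0,"twist": 7},{"gripper": 100,"dx": 0,"dy": 0,"dz": 0,"twist": 14},{"gripper": 100,"dx": 0,"dy": 0,"dz": 0,"twist": 21},{"gripper": 100,"dx": 0,"dy": 0,"dz": 0,"twist": 28},{"gripper": 100,"dx": 0,"dy": 0,"dz": 0,"twist": 35},{"gripper": 100,"dx": 0,"dy": 0,"dz": 0,"twist": 42},{"gripper": 100,"dx": 0,"dy": 0,"dz": 0,"twist": 49},{"gripper": 100,"dx": 0,"dy": 0,"dz": 0,"twist": 56},{"gripper": 100,"dx": 0,"dy": 0,"dz": 0,"twist": 63},{"gripper": 100,"dx": 0,"dy": 0,"dz": 0,"twist": 70}]'

```text
time: 29.67
position: [0.4979, -0.349, 0.074]
eef_rot: [[0.198, 0.98, -0.0], [0.98, -0.198, 0.0], [0.0, -0.0, -1.0]]
contact_force: [-0.4, -0.4, 0.4]
grip_width: 0.0912
finger_force: 0.0
```

```bash
python3 -c "
from h import *
plan(.498,-.3485,.0235,78.9)"
```

```text
t 29.67 pos [ 0.4979 -0.349   0.074 ] yaw 78.6 w 0.0912 F [-0.4 -0.4  0.4] -> d [0.05 0.   5.05] twist -0.3 q6 -0.45
```

arm_command --deltas '[{"gripper": 100,"dx": 0,"dy": 0,"dz": 2,"twist": -0.3},{"gripper": 100,"dx": 0,"dy": 0,"dz": 4,"twist": -0.3},{"gripper": 100,"dx": 0,"dy": 0,"dz": 5,"twist": -0.3},{"gripper": 90,"dx": 0,"dy": 0,"dz": 5.1,"twist": -0.3},{"gripper": 82,"dx": 0,"dy": 0,"dz": 5.1,"twist": -0.3},{"gripper": 76,"dx": 0,"dy": 0,"dz": 5.1,"twist": -0.3},{"gripper": 70,"dx": 0,"dy": 0,"dz": 5.1,"twist": -0.3},{"gripper": 60,"dx": 0,"dy": 0,"dz": 5.1,"twist": -0.3},{"gripper": 50,"dx": 0,"dy": 0,"dz": 5.1,"twist": -0.3},{"gripper": 50,"dx": 0,"dy": 0,"dz": 5.1,"twist": -0.3}]'

```text
time: 30.5
position: [0.4984, -0.3494, 0.024]
eef_rot: [[0.187, 0.982, 0.001], [0.982, -0.187, -0.001], [-0.001, 0.001, -1.0]]
contact_force: [-1.6, 0.8, 6.9]
grip_width: 0.0656
finger_force: 30.0
```

```bash
python3 -c "
from h import *
plan(.4758,-.157,.16,123.55)"
```

```text
t 30.5 pos [ 0.4984 -0.3494  0.024 ] yaw 79.24 w 0.0656 F [-1.6  0.8  6.9] -> d [ 18.47  -5.8  -13.62] twist -44.3 q6 -0.46
```

arm_command --deltas '[{"gripper": 50,"dx": 0,"dy": 0,"dz": 0,"twist": 0},{"gripper": 50,"dx": 0,"dy": 0,"dz": 0,"twist": 0},{"gripper": 50,"dx": 0,"dy": 0,"dz": 0,"twist": 0},{"gripper": 50,"dx": 0,"dy": 0,"dz": -2,"twist": 0},{"gripper": 50,"dx": 0,"dy": 0,"dz": -4.5,"twist": 0},{"gripper": 50,"dx": 0,"dy": 0,"dz": -7,"twist": 0},{"gripper": 50,"dx": 0,"dy": 0,"dz": -9.5,"twist": -6},{"gripper": 50,"dx": 0,"dy": 0,"dz": -12,"twist": -13},{"gripper": 50,"dx": 0,"dy": 0,"dz": -14,"twist": -20},{"gripper": 50,"dx": 0,"dy": 0,"dz": -14,"twist": -27}]'

```text
time: 31.33
position: [0.4996, -0.3502, 0.1677]
eef_rot: [[-0.286, 0.958, 0.005], [0.958, 0.286, -0.004], [-0.005, 0.003, -1.0]]
contact_force: [0.5, -0.6, -0.6]
grip_width: 0.0655
finger_force: 30.0
```

```bash
python3 -c "
from h import *
plan(.4758,-.157,.16,123.55)"
```

```text
t 31.33 pos [ 0.4996 -0.3502  0.1677] yaw 106.59 w 0.0655 F [ 0.5 -0.6 -0.6] -> d [19.2   3.24  0.69] twist -17.0 q6 -0.94
```

arm_command --deltas '[{"gripper": 50,"dx": 2.5,"dy": 0.4,"dz": 0,"twist": -3},{"gripper": 50,"dx": 5.5,"dy": 0.9,"dz": 0,"twist": -6},{"gripper": 50,"dx": 9,"dy": 1.5,"dz": 0,"twist": -9},{"gripper": 50,"dx": 12.5,"dy": 2.1,"dz": 0,"twist": -12},{"gripper": 50,"dx": 15.5,"dy": 2.6,"dz": 0,"twist": -15},{"gripper": 50,"dx": 18,"dy": 3,"dz": 0,"twist": -17},{"gripper": 50,"dx": 19.2,"dy": 3.2,"dz": 1,"twist": -17},{"gripper": 50,"dx": 19.2,"dy": 3.2,"dz": 2,"twist": -17},{"gripper": 50,"dx": 19.2,"dy": 3.2,"dz": 3,"twist": -17},{"gripper": 50,"dx": 19.2,"dy": 3.2,"dz": 3,"twist": -17}]'

```text
time: 32.17
position: [0.4742, -0.1562, 0.1308]
eef_rot: [[-0.547, 0.837, -0.002], [0.837, 0.547, 0.001], [0.002, -0.002, -1.0]]
contact_force: [-0.5, 0.9, -1.0]
grip_width: 0.0656
finger_force: 30.0
```

```bash
python3 -c "
from h import *
plan(.4758,-.157,.077,123.55)"
```

```text
t 32.17 pos [ 0.4742 -0.1562  0.1308] yaw 123.18 w 0.0656 F [-0.5  0.9 -1. ] -> d [-0.16  0.1   5.38] twist -0.4 q6 -0.94
```

arm_command --deltas '[{"gripper": 50,"dx": -0.1,"dy": 0.05,"dz": 0,"twist": -0.2},{"gripper": 50,"dx": -0.1,"dy": 0.05,"dz": 0.8,"twist": -0.2},{"gripper": 50,"dx": -0.1,"dy": 0.05,"dz": 1.6,"twist": -0.2},{"gripper": 50,"dx": -0.1,"dy": 0.05,"dz": 2.4,"twist": -0.2},{"gripper": 50,"dx": -0.1,"dy": 0.05,"dz": 3.2,"twist": -0.2},{"gripper": 50,"dx": -0.1,"dy": 0.05,"dz": 3.9,"twist": -0.2},{"gripper": 50,"dx": -0.1,"dy": 0.05,"dz": 4.3,"twist": -0.2},{"gripper": 50,"dx": -0.1,"dy": 0.05,"dz": 4.3,"twist": -0.2},{"gripper": 50,"dx": -0.1,"dy": 0.05,"dz": 4.3,"twist": -0.2},{"gripper": 50,"dx": -0.1,"dy": 0.05,"dz": 4.3,"twist": -0.2}]'

```text
time: 33.0
position: [0.4761, -0.1563, 0.0903]
eef_rot: [[-0.551, 0.834, 0.0], [0.834, 0.551, -0.0], [-0.0, 0.0, -1.0]]
contact_force: [0.5, 0.5, -1.0]
grip_width: 0.0659
finger_force: 30.0
```

```bash
python3 -c "
from h import *
plan(.4758,-.157,.077,123.55)"
```

```text
t 33.0 pos [ 0.4761 -0.1563  0.0903] yaw 123.45 w 0.0659 F [ 0.5  0.5 -1. ] -> d [-0.04 -0.06  1.33] twist -0.1 q6 -0.95
```

arm_command --deltas '[{"gripper": 50,"dx": -0.04,"dy": -0.06,"dz": 0.4,"twist": -0.1},{"gripper": 50,"dx": -0.04,"dy": -0.06,"dz": 0.8,"twist": -0.1},{"gripper": 50,"dx": -0.04,"dy": -0.06,"dz": 1.0,"twist": -0.1},{"gripper": 50,"dx": -0.04,"dy": -0.06,"dz": 1.15,"twist": -0.1},{"gripper": 50,"dx": -0.04,"dy": -0.06,"dz": 1.2,"twist": -0.1},{"gripper": 50,"dx": -0.04,"dy": -0.06,"dz": 1.25,"twist": -0.1},{"gripper": 50,"dx": -0.04,"dy": -0.06,"dz": 1.25,"twist": -0.1},{"gripper": 50,"dx": -0.04,"dy": -0.06,"dz": 1.25,"twist": -0.1},{"gripper": 50,"dx": -0.04,"dy": -0.06,"dz": 1.25,"twist": -0.1},{"gripper": 50,"dx": -0.04,"dy": -0.06,"dz": 1.25,"twist": -0.1}]'

```text
time: 33.83
position: [0.4757, -0.157, 0.0776]
eef_rot: [[-0.553, 0.833, 0.0], [0.833, 0.553, -0.0], [-0.0, 0.0, -1.0]]
contact_force: [0.3, -1.4, -1.9]
grip_width: 0.0659
finger_force: 30.0
```

```bash
python3 -c "
from h import *
plan(.4758,-.157,.077,123.55)"
```

```text
t 33.83 pos [ 0.4757 -0.157   0.0776] yaw 123.54 w 0.0659 F [ 0.3 -1.4 -1.9] -> d [-0.01  0.01  0.06] twist -0.0 q6 -0.95
```

arm_command --deltas '[{"gripper": 50,"dx": 0,"dy": 0,"dz": 0.04,"twist": 0},{"gripper": 50,"dx": 0,"dy": 0,"dz": 0.08,"twist": 0},{"gripper": 50,"dx": 0,"dy": 0,"dz": 0.08,"twist": 0},{"gripper": 50,"dx": 0,"dy": 0,"dz": 0.08,"twist": 0},{"gripper": 50,"dx": 0,"dy": 0,"dz": 0.08,"twist": 0},{"gripper": 50,"dx": 0,"dy": 0,"dz": 0.08,"twist": 0},{"gripper": 50,"dx": 0,"dy": 0,"dz": 0.08,"twist": 0},{"gripper": 50,"dx": 0,"dy": 0,"dz": 0.08,"twist": 0},{"gripper": 50,"dx": 0,"dy": 0,"dz": 0.08,"twist": 0},{"gripper": 50,"dx": 0,"dy": 0,"dz": 0.08,"twist": 0}]'

```text
time: 34.67
position: [0.4758, -0.157, 0.077]
eef_rot: [[-0.553, 0.834, 0.0], [0.834, 0.553, -0.0], [-0.0, 0.0, -1.0]]
contact_force: [-2.4, -0.4, 4.5]
grip_width: 0.0657
finger_force: 30.0
```

Light contact. Release and rise.

arm_command --deltas '[{"gripper": 80,"dx": 0,"dy": 0,"dz": 0,"twist": 0},{"gripper": 80,"dx": 0,"dy": 0,"dz": 0,"twist": 0},{"gripper": 95,"dx": 0,"dy": 0,"dz": 0,"twist": 0},{"gripper": 95,"dx": 0,"dy": 0,"dz": 0,"twist": 0},{"gripper": 95,"dx": 0,"dy": 0,"dz": -1.5,"twist": 0},{"gripper": 95,"dx": 0,"dy": 0,"dz": -4,"twist": 0},{"gripper": 95,"dx": 0,"dy": 0,"dz": -7,"twist": 0},{"gripper": 95,"dx": 0,"dy": 0,"dz": -10,"twist": 0},{"gripper": 95,"dx": 0,"dy": 0,"dz": -12,"twist": 0},{"gripper": 95,"dx": 0,"dy": 0,"dz": -12,"twist": 0}]'

```text
time: 35.5
position: [0.4776, -0.1577, 0.2008]
eef_rot: [[-0.553, 0.833, 0.006], [0.833, 0.553, -0.002], [-0.005, 0.003, -1.0]]
contact_force: [0.9, -0.8, 0.7]
grip_width: 0.0865
finger_force: 0.0
```

arm_command --deltas '[{"gripper": 95,"dx": -3,"dy": -2.4,"dz": 0,"twist": 0},{"gripper": 95,"dx": -6,"dy": -4.8,"dz": 0,"twist": 0},{"gripper": 95,"dx": -9,"dy": -7.2,"dz": 0,"twist": 0},{"gripper": 95,"dx": -12,"dy": -9.6,"dz": 0,"twist": 0},{"gripper": 95,"dx": -15,"dy": -12,"dz": 0,"twist": 0},{"gripper": 95,"dx": -17,"dy": -14,"dz": 0,"twist": 0},{"gripper": 95,"dx": -17,"dy": -14,"dz": 0,"twist": 0},{"gripper": 95,"dx": -17,"dy": -14,"dz": 0,"twist": 0},{"gripper": 95,"dx": -17,"dy": -14,"dz": 0,"twist": 0},{"gripper": 95,"dx": -17,"dy": -14,"dz": 0,"twist": 0}]'

```text
time: 36.33
position: [0.4528, -0.3749, 0.1963]
eef_rot: [[-0.553, 0.833, -0.001], [0.833, 0.553, 0.001], [0.001, -0.0, -1.0]]
contact_force: [-0.2, -0.4, 0.0]
grip_width: 0.0865
finger_force: 0.0
```

```bash
python3 -c "
from h import *
I=[]
for n,(u,v) in dict(top=(310,214),scene=(228,156)).items():
    s=snap(n);P=cloud(s);Z=P[...,2]
    b=(abs(P[...,0]-.478)<.04)&(abs(P[...,1]+.155)<.04)
    m=b&(abs(Z-.067)<.005)&(s['pixels'].min(2)>(60 if n=='top' else 90))
    if m.sum():
        k,l,st,_=cv2.connectedComponentsWithStats(m.astype(np.uint8),connectivity=4);m=l==1+st[1:,4].argmax()
        print(n,rect(P,m),np.nanmedian(P[m],0))
    I.append(cv2.resize(s['pixels'][v-26:v+22,u-24:u+24],(400,400),interpolation=cv2.INTER_NEAREST))
cv2.imwrite('pics/end.png',np.clip(np.hstack(I)*1.4,0,255).astype(np.uint8))
"
```

```text
top (array([ 0.47444855, -0.1583259 ]), [66.20613861083984, 45.683876037597656], 34.16536331176758, 378) [ 0.47459174 -0.15840004  0.06726095]
scene (array([ 0.49458279, -0.14369678]), [43.80208206176758, 27.2239990234375], -57.5186653137207, 79) [ 0.49463324 -0.14362853  0.06568401]
```

View pics/end.png

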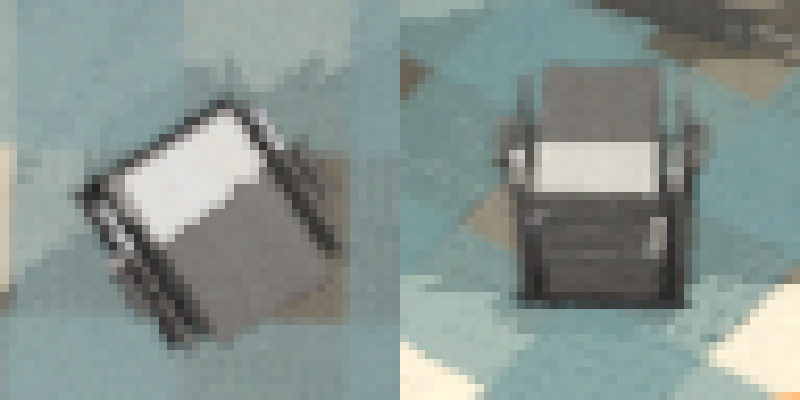

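The top view (210,220) and scene view (600,180) show the three tins stacked flush in the frame, half in the arm's shadow. The top of the pile is at 67 mm, as expected. Handing in.

```bash
python3 -c "
from h import *
print(ticket.finish_job())"
```

```text
the job is handed in; nothing more can be done
None
```

The three tins are stacked flush in the frame (thick, middle, thin from the bottom) and the job is handed in; no verdict came back, but the last camera check put the top tin within about 1 mm of the middle one.

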